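# Put the reagent bottles away in order of size

### The job

Stand the four brown reagent bottles on the oak shelf in order of size, one in the middle of each white drip saucer: the smallest in the saucer next to the grey rubber bumper, then each next larger one, so that the largest ends up beside the orange cassette. Keep the bottles upright all the time and leave the cassette where it lies.

Things in the scene. Friction and masses are not known exactly. Their poses are not given: they have to be found in the camera images.
- bottle_30: the smallest of the four loose stubby bottles: brown glass with a cream paper band round it and a black screw cap; 36 mm across, 56 mm high over the cap; the cap is 30 mm across and its straight ribbed side runs from 40 to 56 mm up; the glass side is straight up to 29 mm, then slopes in to the neck. Round about its z axis, stands upright at the start; origin at the centre of its underside. About 55 g, give or take a quarter
- bottle_60: the second smallest of the four loose stubby bottles: brown glass with a cream paper band round it and a black screw cap; 42 mm across, 69 mm high over the cap; the cap is 34 mm across and its straight ribbed side runs from 53 to 69 mm up; the glass side is straight up to 42 mm, then slopes in to the neck. Round about its z axis, stands upright at the start; origin at the centre of its underside. About 100 g, give or take a quarter
- bottle_120: the second largest of the four loose stubby bottles: brown glass with a cream paper band round it and a black screw cap; 51 mm across, 83 mm high over the cap; the cap is 40 mm across and its straight ribbed side runs from 66 to 83 mm up; the glass side is straight up to 55 mm, then slopes in to the neck. Round about its z axis, stands upright at the start; origin at the centre of its underside. About 180 g, give or take a quarter
- bottle_200: the largest of the four loose stubby bottles: brown glass with a cream paper band round it and a black screw cap; 60 mm across, 98 mm high over the cap; the cap is 45 mm across and its straight ribbed side runs from 80 to 98 mm up; the glass side is straight up to 69 mm, then slopes in to the neck. Round about its z axis, stands upright at the start; origin at the centre of its underside. About 310 g, give or take a quarter
- saucer_a: one of four identical white drip saucers, stuck down in a straight row, 95 mm from centre to centre, on the low oak shelf (top 30 mm above the counter): 82 mm across, rim 7 mm high, flat floor 3 mm thick and 76 mm across inside. Origin at the centre of its underside, z up. The letter says nothing of its place in the row: the four change places between starts. A brass rail 26 mm above the shelf runs along the far side of the row, 64 mm from the saucers' centres
- saucer_b: one of four identical white drip saucers, stuck down in a straight row, 95 mm from centre to centre, on the low oak shelf (top 30 mm above the counter): 82 mm across, rim 7 mm high, flat floor 3 mm thick and 76 mm across inside. Origin at the centre of its underside, z up. The letter says nothing of its place in the row: the four change places between starts. A brass rail 26 mm above the shelf runs along the far side of the row, 64 mm from the saucers' centres
- saucer_c: one of four identical white drip saucers, stuck down in a straight row, 95 mm from centre to centre, on the low oak shelf (top 30 mm above the counter): 82 mm across, rim 7 mm high, flat floor 3 mm thick and 76 mm across inside. Origin at the centre of its underside, z up. The letter says nothing of its place in the row: the four change places between starts. A brass rail 26 mm above the shelf runs along the far side of the row, 64 mm from the saucers' centres
- saucer_d: one of four identical white drip saucers, stuck down in a straight row, 95 mm from centre to centre, on the low oak shelf (top 30 mm above the counter): 82 mm across, rim 7 mm high, flat floor 3 mm thick and 76 mm across inside. Origin at the centre of its underside, z up. The letter says nothing of its place in the row: the four change places between starts. A brass rail 26 mm above the shelf runs along the far side of the row, 64 mm from the saucers' centres
- bumper: dark grey rubber block, 50 x 44 x 45 mm high with two screw heads on top, screwed to one end of the oak shelf in line with the saucers, its centre 72 mm past the centre of the end saucer; it may be at either end. Origin at the centre of its underside
- cassette: loose orange plastic tissue cassette with a slotted lid, 41 x 28.5 x 7 mm, 12 g, lying on the oak shelf at the other end of the row from the bumper, its centre 72 mm past the centre of that end saucer. Origin at the centre of its underside. To be left alone
There are look-alikes about, which are no part of the job. Leave any yellow look-alike of the bottle_60 alone.

How it is judged:
By the outcome, as a careful person would: the job done as asked, in the order asked, and still so for the second after the job is handed in, with the robot touching nothing.
It also fails if it takes over 120 s, if anything falls off the work surface, if the arm or the gripper's body presses on something with over 40 N, if the wrist force passes 120 N, or if a joint passes its speed limit or range.

### The arm

A 7-joint arm with a two-finger parallel gripper is mounted at the origin on the work surface. World frame = base frame: x ahead of the robot, y to its left, z up, the work surface at z = 0. Lengths are in m, angles in rad, forces in N, time in s.
With the tool pointing down it reaches from about 0.4 to 0.9 m from the base axis. Payload 5.5 kg.
Tool frame: the origin (TCP) lies midway between the tips of the shut fingers; the grasp point (between the pads) lies 19 mm behind it (manip.grip_depth is the distance from the TCP to the grasp point, in m); z points along the fingers, x is the direction in which the jaws open and shut, and the axes are right-handed (so a half turn about z gives the same grasp; the last joint's range is limited). The gripper opens to 92 mm and grips with 3 to 60 N. Pads are 19 mm wide; open, the fingers measure 130 mm over their backs; the gripper's body (75 mm by 190 mm) begins 47 mm behind the grasp point.
Start: joints at [1.502, 0.501, -0.427, 1.55, 0.221, 1.138, -0.21], TCP at [0.212, -0.615, 0.2] pointing down, gripper open.
Joint ranges: [-2.88, 2.88], [-0.31, 2.03], [-1.54, 1.56], [0.2, 2.42], [-1.41, 4.55], [0.19, 2.02], [-2.57, 2.57]. Speed limits (rad/s): [2.57, 2.57, 3.14, 3.14, 3.14, 3.14, 3.14].

### API

Orientations are given as a unit quaternion [x, y, z, w].
In Python, from bench import manip, effector, viewer gives the robot as it stands. Calls block until the motion is done:
- manip.move_pose(position, orientation): joint-space move of the TCP to a pose.
- manip.servo_line(position, ori=None, vel=0.15): straight line of the TCP; ori=None keeps the orientation; vel is the mean speed in m/s.
- manip.movej(angles): joint-space move.
- effector.open_jaws() and effector.close(f_grip=None): open the fingers fully, or close them until they stop; f_grip is the grip in N (None keeps the last).
- manip.sleep(seconds).
- manip.solve_ik(position, orientation): joint angles nearest the present ones, or None.
- viewer.get_image(name): name is "scene" or "top" or "wrist"; returns the picture (480x640x3 uint8, red, green, blue); there is no depth.
- viewer.get_calibration(name): a dict with "vfov" (degrees; the focal length in pixels is half the picture's height over the tangent of half this angle, whatever the lens; pixels are square), "cx", "cy" (the principal point, pixels), "eye" and "attitude" of the camera in the world. Camera axes: x right, y down, z forward; pixel columns grow to the right and rows downward; lengths in m; the calibration is good to about 2 mm. A picture is of the moment at which its call begins: read the wrist's pose just before it. get_calibration takes no time and is no camera call; for the wrist camera it gives the pose at the moment of the call.
A pose or a line that the arm cannot do raises manip.PlanningError and nothing moves.
- manip.hand_in(): hands the job in, once; it reports no verdict.
Readings, each from a call of its own:
- manip.current_clock(): time.
- manip.current_q(): joint angles.
- manip.current_joint_velocities(): joint speeds.
- manip.current_tau(): joint torques, N m.
- manip.current_tool_pos(): TCP position.
- manip.current_tcp_rot(): TCP orientation.
- manip.current_force(): force on the tool from outside, world axes, zero at the start.
- manip.current_wrist_torque(): the same for the moment, N m.
- manip.current_finger_gap(): finger opening in m.
Only numpy, scipy, OpenCV 4.12 (cv2) and the standard library are available. Lean on these libraries where they do the work, as an engineer would, in place of code of your own. Each camera call takes 0.05 s, during which the arm holds its last target.

## Working session

There is one attempt and no reset: what is moved stays moved. The work goes in short steps, each a Python script; the robot and the scene stay as the last script left them, time stands still between calls to the robot, and variables do not carry over. Pictures are saved under pics/ and viewed, and the job is handed in when it is done.

```bash
ls; mkdir -p pics; python3 - <<'E'
from bench import manip, effector, viewer
import cv2
for n in ["scene","top","wrist"]:
    c=viewer.get_calibration(n); print(n,c)
    cv2.imwrite(f"pics/{n}0.png",viewer.get_image(n)[:,:,::-1])
print(manip.current_clock(),manip.current_tcp_rot(),manip.current_finger_gap())
E
```

```text
pics
scene {'vfov': 53.850185544509294, 'cx': 317.61387389093863, 'cy': 241.95015154558544, 'eye': array([0.90299802, 0.49989656, 0.51577863]), 'attitude': array([ 0.30137675,  0.83660285, -0.434001  , -0.14460586])}
top {'vfov': 42.983064072226774, 'cx': 312.61919379584094, 'cy': 230.9915723153299, 'eye': array([0.35262198, 0.02456396, 1.14652015]), 'attitude': array([ 0.71569242, -0.69575959,  0.04401059, -0.04202408])}
wrist {'vfov': 59.129341249959644, 'cx': 313.59027299721737, 'cy': 241.68494296106803, 'eye': array([ 0.28994305, -0.58802419,  0.38389337]), 'attitude': array([ 0.80467306, -0.57340364, -0.09019873,  0.12479474])}
0.15 [ 8.14171851e-01 -5.80623487e-01 -5.92114736e-04 -4.60199371e-04] 0.09168327367102236
```

View pics/scene0.png

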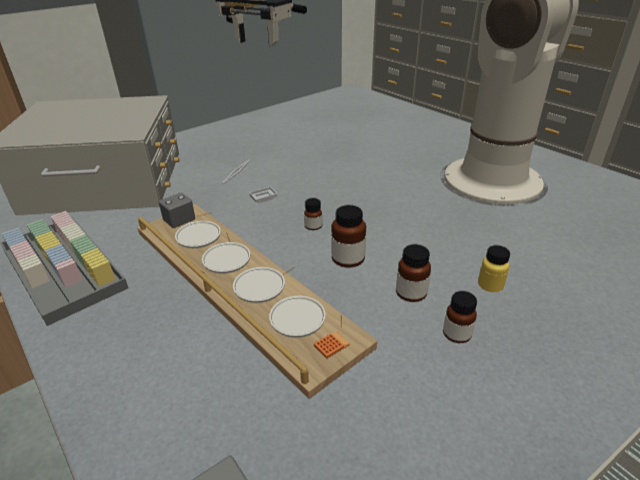

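View pics/top0.png

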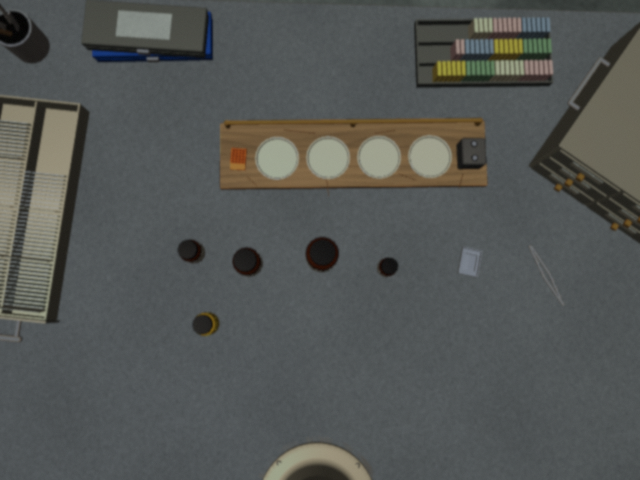

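View pics/wrist0.png

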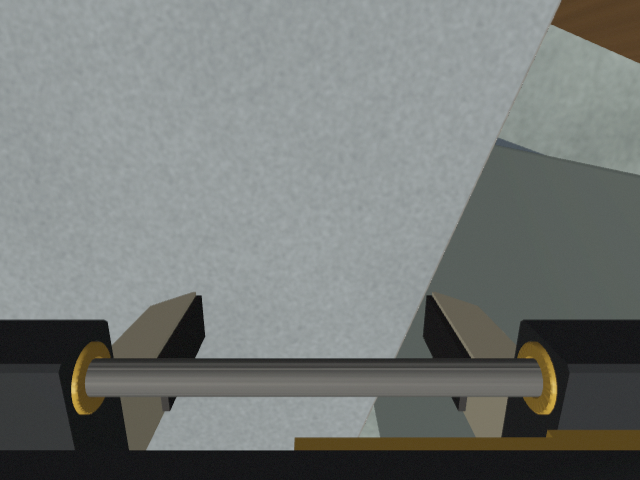

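The scene view shows the brown bottles at (313,214), (348,237), (413,273) and (460,317), and a yellow one at (494,269). The bumper is at the far end of the shelf (177,208) and the cassette at the near end (331,345). Thin lines stand near the shelf's front edge, so I'll enlarge those before moving.

```bash
python3 - <<'E'
import cv2
s=cv2.imread("pics/scene0.png"); t=cv2.imread("pics/top0.png")
cv2.imwrite("pics/crop_s.png",cv2.resize(s[180:400,130:390],None,fx=3,fy=2.7,interpolation=cv2.INTER_CUBIC))
cv2.imwrite("pics/crop_t.png",cv2.resize(t[110:340,170:500],None,fx=2.4,fy=2.4,interpolation=cv2.INTER_CUBIC))
cv2.imwrite("pics/crop_b.png",cv2.resize(s[190:350,290:520],None,fx=3.4,fy=3.4,interpolation=cv2.INTER_CUBIC))
E
```

```text
(no output)
```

View pics/crop_s.png

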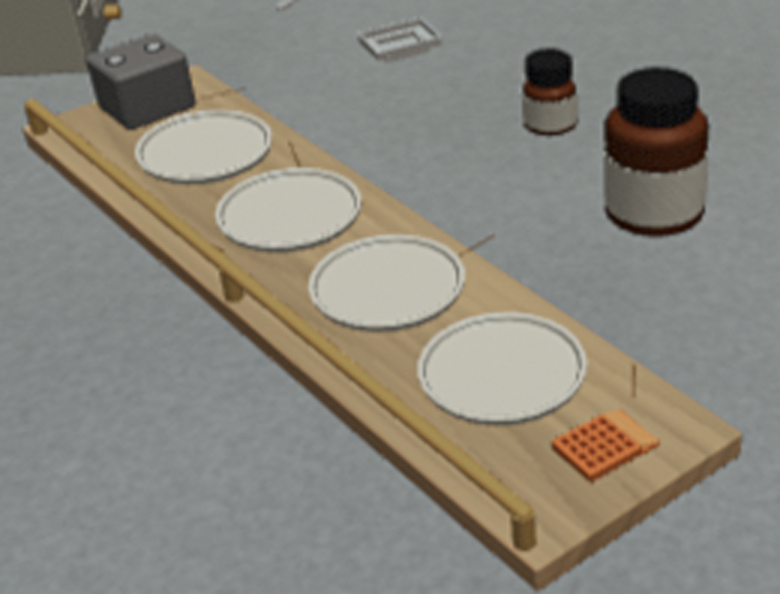

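View pics/crop_t.png

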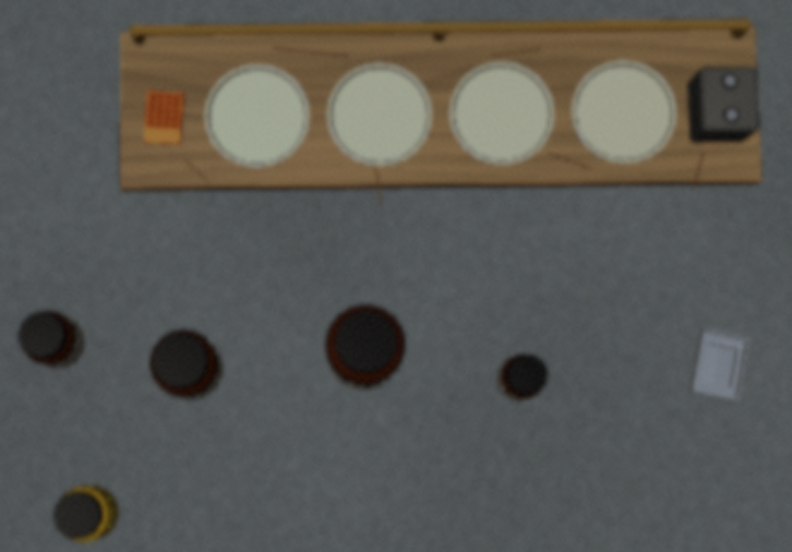

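View pics/crop_b.png

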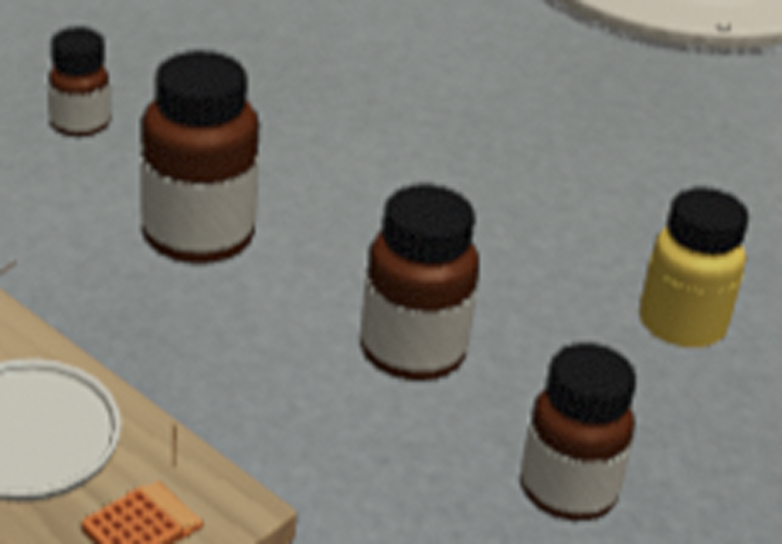

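The look-alike is the yellow bottle (494,269), to be left alone. The four brown ones with cream bands, from smallest to largest, are (313,214), (460,317), (413,273) and (348,237). I'll measure positions next, including the thin lines, which may stick up.

```bash
cat > h.py <<'E'
import numpy as np, cv2
from scipy.spatial.transform import Rotation as R
def ray(c,uv):
    f=240/np.tan(np.radians(c['vfov'])/2)
    d=np.array([(uv[0]-c['cx'])/f,(uv[1]-c['cy'])/f,1.])
    d=R.from_quat(c['attitude']).apply(d); return np.array(c['eye']),d/np.linalg.norm(d)
def onz(c,uv,z):
    e,d=ray(c,uv); return e+d*(z-e[2])/d[2]
def tri(c1,p1,c2,p2):
    e1,d1=ray(c1,p1); e2,d2=ray(c2,p2)
    s=np.linalg.lstsq(np.c_[d1,-d2],e2-e1,rcond=None)[0]
    a=e1+s[0]*d1;b=e2+s[1]*d2
    return (a+b)/2,np.linalg.norm(a-b)
def proj(c,P):
    f=240/np.tan(np.radians(c['vfov'])/2)
    q=R.from_quat(c['attitude']).inv().apply(np.array(P)-c['eye'])
    return np.array([c['cx']+f*q[0]/q[2],c['cy']+f*q[1]/q[2]])
E
python3 - <<'E'
from bench import viewer
from h import *
np.set_printoptions(precision=4,suppress=True)
ct=viewer.get_calibration("top");cs=viewer.get_calibration("scene")
t=cv2.imread("pics/top0.png"); s=cv2.imread("pics/scene0.png")
def blobs(m,lo,hi):
    n,l,st,ce=cv2.connectedComponentsWithStats(m.astype(np.uint8)); 
    return [(i,st[i],ce[i]) for i in range(1,n) if lo<st[i][4]<hi],l
def cen(l,i):
    c=max(cv2.findContours((l==i).astype(np.uint8),0,1)[0],key=len); (x,y),r=cv2.minEnclosingCircle(c); return x,y,r
print("bg",t[300,300],t[158,278],t[265,388],t[254,322])
hsv=cv2.cvtColor(t,cv2.COLOR_BGR2HSV)
m=(t.min(2)>120); B,l=blobs(m,900,3000)
for i,st,ce in B:
    x,y,r=cen(l,i); print("saucer top",(x,y,r),onz(ct,(x,y),.037),(r-.0)*0)
m=(s.min(2)>165); B,l=blobs(m,400,4000)
for i,st,ce in B:
    c=max(cv2.findContours((l==i).astype(np.uint8),0,1)[0],key=len); 
    e=cv2.fitEllipse(c); print("saucer scene",e[0],st,onz(cs,e[0],.036))
# caps in top view: dark
m=(t.max(2)<48)&(hsv[...,1]<90); B,l=blobs(m[:],80,2000)
for i,st,ce in B: print("dark top",cen(l,i),st)
hs=cv2.cvtColor(s,cv2.COLOR_BGR2HSV)
m=(s.max(2)<45); B,l=blobs(m,80,2000)
for i,st,ce in B: print("dark scene",ce,st)
# whiskers: base end at shelf ?
def S(p): return (130+p[0]/3,180+p[1]/2.7)
def T(p): return (170+p[0]/2.4,110+p[1]/2.4)
for nm,a,b in [("D",[(633,365),(633,397)],[(185,158),(208,180)]),("C",[(462,250),(493,235)],[(378,167),(380,205)]),("B",[(298,165),(291,142)],[(550,152),(590,168)]),("A",[(200,97),(245,88)],[(703,155),(697,178)])]:
    for i in (0,1):
        print(nm,[ (tri(cs,S(a[i]),ct,T(b[j]))) for j in (0,1)])
E
```

```text
bg [88 86 81] [146 165 159] [18 19 20] [23 25 25]
saucer top (143.5, 24.5, 28.15147590637207) [0.8765 0.3574 0.037 ] 0.0
saucer top (277.6080627441406, 158.56240844726562, 20.348169326782227) [0.6222 0.0923 0.037 ] 0.0
saucer top (328.0, 158.6666717529297, 20.069425582885742) [ 0.6248 -0.0015  0.037 ] 0.0
saucer top (378.3636474609375, 157.59091186523438, 19.767602920532227) [ 0.6295 -0.0952  0.037 ] 0.0
saucer top (429.0775451660156, 157.29763793945312, 19.650144577026367) [ 0.6329 -0.1897  0.037 ] 0.0
saucer top (43.05018615722656, 208.03160095214844, 31.906269073486328) [0.5168 0.52   0.037 ] 0.0
saucer top (308.0, 471.5, 43.649269104003906) [0.0645 0.0196 0.037 ] 0.0
saucer scene (498.0802307128906, 179.7292022705078) [455 169  88  31 941] [0.0567 0.0452 0.036 ]
saucer scene (197.3262176513672, 233.5468292236328) [175 221  45  25 727] [ 0.6361 -0.1892  0.036 ]
saucer scene (225.44534301757812, 256.988037109375) [202 243  48  28 924] [ 0.6327 -0.0946  0.036 ]
saucer scene (257.9642028808594, 283.6067199707031) [ 233  267   52   33 1204] [ 0.6286 -0.0012  0.036 ]
saucer scene (296.
[... 2965 characters left out ...]
4]), np.float64(0.0207669037344953)), (array([ 0.5565, -0.0038,  0.0301]), np.float64(0.000505746562191601))]
B [(array([ 0.6019, -0.1349,  0.0326]), np.float64(0.0002303801869746302)), (array([ 0.5911, -0.1672,  0.0111]), np.float64(0.008374048954252087))]
B [(array([ 0.6006, -0.1343,  0.0501]), np.float64(0.006610447178778368)), (array([ 0.59  , -0.1661,  0.0296]), np.float64(0.0015649501447690102))]
A [(array([ 0.6042, -0.2551,  0.0286]), np.float64(0.0011217342602421775)), (array([ 0.5947, -0.257 ,  0.022 ]), np.float64(0.018393527616506672))]
A [(array([ 0.5906, -0.2443,  0.039 ]), np.float64(0.025337539414742986)), (array([ 0.5811, -0.2467,  0.0318]), np.float64(0.008517740231855992))]
```

The saucers measure about 94.5 mm apart, so the calibration is consistent. The thin lines lie flat at z≈0.03, so they are marks or hairs on the shelf and no obstacle. Next I'll take wrist views from above to refine positions.

```bash
python3 - <<'E'
from bench import viewer,manip
from h import *
np.set_printoptions(precision=4,suppress=True)
ct=viewer.get_calibration("top")
for n,h,uv in [("30",.056,(388.2,265.9)),("200",.098,(322,252)),("120",.083,(243.8,259)),("60",.069,(189.3,250.5)),("yel",.069,(202,324.5))]:
    print(n,onz(ct,uv,h))
for q in ([1,0,0,0],[0,1,0,0]):
    for p in ([.45,-.1,.3],[.45,.2,.3],[.45,.25,.05],[.63,-.19,.1],[.63,.09,.1],[.43,-.11,.03]):
        print(q,p,manip.solve_ik(p,q))
E
```

```text
30 [ 0.427  -0.1137  0.056 ]
200 [0.4449 0.0062 0.098 ]
120 [0.4301 0.1422 0.083 ]
60 [0.4434 0.2409 0.069 ]
yel [0.3145 0.2119 0.069 ]
[1, 0, 0, 0] [0.45, -0.1, 0.3] [ 1.268   0.1394 -1.1886  1.8569  0.1369  1.2353  0.0374]
[1, 0, 0, 0] [0.45, 0.2, 0.3] [ 0.6143  0.2977 -1.2867  1.7905  0.2985  1.2781 -0.7486]
[1, 0, 0, 0] [0.45, 0.25, 0.05] [ 0.3761  0.9138 -1.3046  1.9855  1.0144  1.1188 -1.3871]
[1, 0, 0, 0] [0.63, -0.19, 0.1] [ 0.8368  0.76   -0.881   1.5992  0.6411  1.0941 -0.214 ]
[1, 0, 0, 0] [0.63, 0.09, 0.1] [ 0.4148  0.7198 -0.8713  1.6584  0.6165  1.0603 -0.6477]
[1, 0, 0, 0] [0.43, -0.11, 0.03] [ 0.868   0.5103 -0.8023  2.1668  0.5838  0.6907 -0.3373]
[0, 1, 0, 0] [0.45, -0.1, 0.3] None
[0, 1, 0, 0] [0.45, 0.2, 0.3] [ 0.6143  0.2977 -1.2867  1.7905  0.2985  1.2781  2.393 ]
[0, 1, 0, 0] [0.45, 0.25, 0.05] [ 0.3761  0.9138 -1.3046  1.9855  1.0144  1.1188  1.7545]
[0, 1, 0, 0] [0.63, -0.19, 0.1] [-0.514   1.0712  1.3497  1.6489 -1.0755  1.3394 -2.1221]
[0, 1, 0, 0] [0.63, 0.09, 0.1] [ 0.6106  0.9902 -1.3063  1.6524  0.9907  1.3051  2.2589]
[0, 1, 0, 0] [0.43, -0.11, 0.03] [-0.287   0.433   0.5618  2.203  -0.4042  0.6044 -2.571 ]
```

```bash
python3 - <<'E'
from bench import viewer,manip
from h import *
np.set_printoptions(precision=4,suppress=True)
import pickle
manip.servo_line([.212,-.615,.32],vel=.2)
D={}
for k,p in enumerate([[.5,-.2,.32],[.5,.06,.32]]):
    manip.move_pose(p,[1,0,0,0]); manip.sleep(.2)
    c=viewer.get_calibration("wrist"); im=viewer.get_image("wrist"); D[k]=c
    cv2.imwrite(f"pics/w{k+1}.png",im[:,:,::-1]); print(c['eye'],manip.current_tool_pos(),manip.current_clock())
pickle.dump(D,open("cal.pkl","wb"))
E
```

```text
[ 0.5    -0.119   0.5051] [ 0.4998 -0.2008  0.3199] 2.9833
[0.5008 0.1402 0.505 ] [0.5003 0.0585 0.3198] 4.25
```

View pics/w1.png

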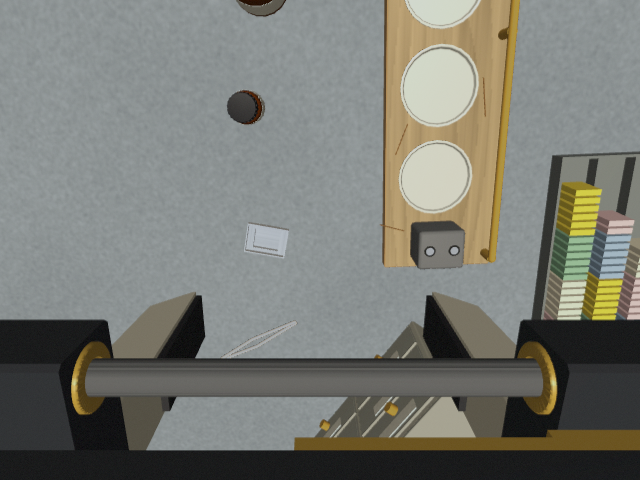

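View pics/w2.png

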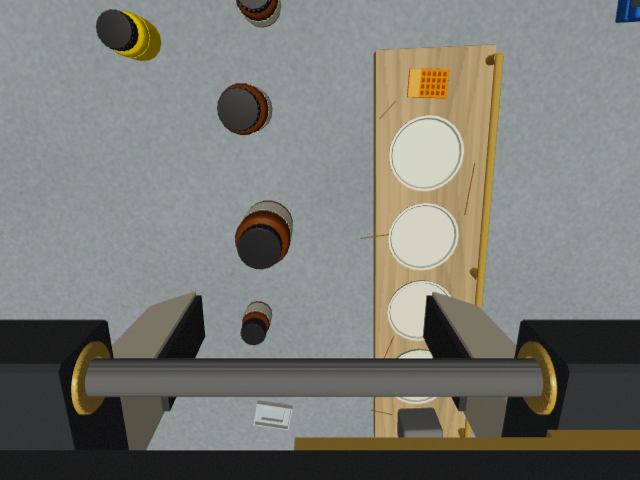

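The views show bottle 30 at (245,107) in w1, and bottles 200 (262,246), 120 (240,108) and 60 (258,5, cut off) in w2. The saucers are clear in both. One more view will cover bottle 60.

```bash
python3 - <<'E'
from bench import viewer,manip
from h import *
np.set_printoptions(precision=4,suppress=True)
import pickle
D=pickle.load(open("cal.pkl","rb"))
manip.move_pose([.5,.15,.32],[1,0,0,0]); manip.sleep(.2)
D[2]=viewer.get_calibration("wrist"); cv2.imwrite("pics/w3.png",viewer.get_image("wrist")[:,:,::-1])
pickle.dump(D,open("cal.pkl","wb"))
est={"30":(.427,-.1137,.048,.015),"200":(.4449,.0062,.089,.0225),"120":(.4301,.1422,.0745,.02),"60":(.4434,.2409,.061,.017)}
sau=[(.634,-.1895),(.631,-.095),(.627,-.001),(.623,.093)]
for k in range(3):
    c=D[k]; im=cv2.imread(f"pics/w{k+1}.png"); vis=im.copy()
    g=im.astype(int); dark=((g.max(2)<90)&((g.max(2)-g.min(2))<22)).astype(np.uint8)
    dark=cv2.morphologyEx(dark,cv2.MORPH_OPEN,np.ones((3,3),np.uint8))
    wh=(g.min(2)>175).astype(np.uint8)
    f=240/np.tan(np.radians(c['vfov'])/2)
    def near(m,p,rad):
        n,l,st,ce=cv2.connectedComponentsWithStats(m)
        best=None
        for i in range(1,n):
            d=np.linalg.norm(ce[i]-p)
            if d<rad and st[i][4]>100 and (best is None or st[i][4]>st[best][4]): best=i
        return None if best is None else (cv2.convexHull(max(cv2.findContours((l==best).astype(np.uint8),0,1)[0],key=len)),st[best])
    for n,(x,y,z,r) in est.items():
        p=proj(c,(x,y,z))
        if not(20<p[0]<620 and 20<p[1]<290): continue
        q=near(dark,p,25)
        if q is None: print(k,n,"none"); continue
        hull,st=q; (u,v),rr=cv2.minEnclosingCircle(hull)
        P=onz(c,(u,v),z); print("view",k+1,"bottle",n,np.round((u,v,rr),1),P,"r_mm",1000*rr/f*(c['eye'][2]-z))
        cv2.circle(vis,(int(u),int(v)),int(rr),(0,255,0),1)
    for j,(x,y) in enumerate(sau):
        p=proj(c,(x,y,.037))
        if not(45<p[1]<280): continue
        q=near(wh,p,25)
        if q is None: continue
        hull,st=q
        if len(hull)<6: continue
        e=cv2.fitEllipse(hull); print("view",k+1,"saucer",j,e[0],np.round(np.array(e[1])/f*(c['eye'][2]-.037),4),onz(c,e[0],.036))
        cv2.ellipse(vis,e,(0,0,255),1)
    cv2.imwrite(f"pics/w{k+1}v.png",vis)
E
```

```text
view 1 bottle 30 [242.  107.   15.8] [ 0.4262 -0.1192  0.048 ] r_mm 17.082073733207658
view 1 saucer 0 (434.91351318359375, 176.25314331054688) [0.0767 0.0834] [ 0.6344 -0.1927  0.036 ]
view 1 saucer 1 (439.1033935546875, 84.88756561279297) [0.0835 0.0928] [ 0.6306 -0.0976  0.036 ]
view 2 bottle 200 [259.4 246.4  22.7] [0.4442 0.0025 0.089 ] r_mm 22.345785627872825
view 2 bottle 120 [238.3 108.5  22.5] [0.4275 0.1388 0.0745] r_mm 22.928740078578738
view 2 saucer 2 (422.91754150390625, 236.1609649658203) [0.0716 0.0784] [ 0.6269 -0.0031  0.036 ]
view 2 saucer 3 (426.055908203125, 152.68692016601562) [0.079  0.0855] [0.6231 0.0921 0.036 ]
view 3 bottle 120 [243.4 200.5  20.5] [0.4277 0.1377 0.0745] r_mm 20.815063903804475
view 3 bottle 60 [257.2  93.2  18.7] [0.4448 0.243  0.061 ] r_mm 19.575121535541534
view 3 saucer 3 (419.9315490722656, 232.04342651367188) [0.0721 0.0787] [0.6232 0.0918 0.036 ]
```

View pics/w3v.png

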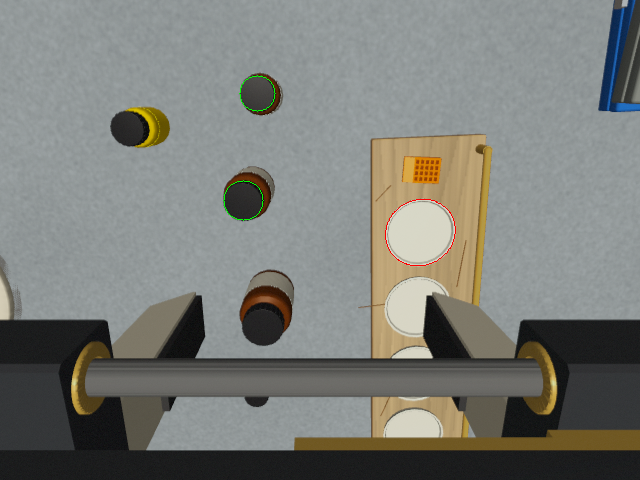

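All views agree within about 3 mm. The plan is to grip each cap with the jaws across the row and the tips just below the cap edge, which clears the glass shoulder and the rail. I'll go largest first and refine each cap position from a close hover.

```bash
cat > pp.py <<'E'
from bench import viewer,manip,effector
from h import *
np.set_printoptions(precision=4,suppress=True)
Q=[1,0,0,0]
B={"30":(.4262,-.117,.040,.056,.015),"60":(.4445,.242,.053,.069,.017),"120":(.4277,.139,.066,.083,.02),"200":(.4445,.003,.080,.098,.0225)}
S={"30":(.6345,-.192),"60":(.631,-.097),"120":(.627,-.0025),"200":(.6235,.0925)}
def look(n):
    x,y,b,t,r=B[n]; z=(b+t)/2
    manip.move_pose([x,y,.25],Q); manip.sleep(.15)
    c=viewer.get_calibration("wrist"); im=viewer.get_image("wrist")[:,:,::-1].copy()
    g=im.astype(int); m=((g.max(2)<90)&((g.max(2)-g.min(2))<22)).astype(np.uint8)
    m=cv2.morphologyEx(m,cv2.MORPH_OPEN,np.ones((5,5),np.uint8))
    p=proj(c,(x,y,z)); k,l,st,ce=cv2.connectedComponentsWithStats(m)
    i=min(range(1,k),key=lambda i:np.linalg.norm(ce[i]-p)+(1e3 if st[i][4]<200 else 0))
    h=max(cv2.findContours((l==i).astype(np.uint8),0,1)[0],key=len)
    u=st[i][0]+st[i][2]/2-.5; v=st[i][1]+st[i][3]/2-.5
    P=onz(c,(u,v),z); f=240/np.tan(np.radians(c['vfov'])/2)
    w=np.array(st[i][2:4])/f*(c['eye'][2]-z)
    cv2.drawContours(im,[h],-1,(0,255,0),1); cv2.imwrite(f"pics/hov_{n}.png",im)
    print(n,"pred",p,"found",(u,v),"P",P,"size",w,"t",manip.current_clock())
    return P,w
def pick(n,P):
    x,y,b,t,r=B[n]; z=b-.0015
    manip.servo_line([P[0],P[1],z],vel=.15)
    effector.close(f_grip=25); g=manip.current_finger_gap()
    print("gap",g,"want",2*r,"F",manip.current_force())
    return g
def place(n):
    x,y,b,t,r=B[n]; p=manip.current_tool_pos(); z=b-.0015; sx,sy=S[n]
    manip.servo_line([p[0],p[1],z+.16],vel=.15)
    print("lifted gap",manip.current_finger_gap(),"Fz",manip.current_force()[2])
    manip.servo_line([sx,sy,z+.16],vel=.18); manip.sleep(.2)
    manip.servo_line([sx,sy,z+.033+.012],vel=.1)
    f0=manip.current_force()[2]
    manip.servo_line([sx,sy,z+.033+.001],vel=.03)
    print("Fz",f0,manip.current_force()[2],manip.current_tool_pos())
    manip.sleep(.2); effector.open_jaws(); manip.sleep(.1)
    manip.servo_line([sx,sy,z+.18],vel=.15); print("t",manip.current_clock())
E
python3 - <<'E'
from pp import *
look("200")
E
```

```text
200 pred [311.4374 211.3846] found (np.float64(311.5), np.float64(212.0)) P [0.4446 0.0025 0.089 ] size [0.0443 0.0451] t 5.875
```

View pics/hov_200.png

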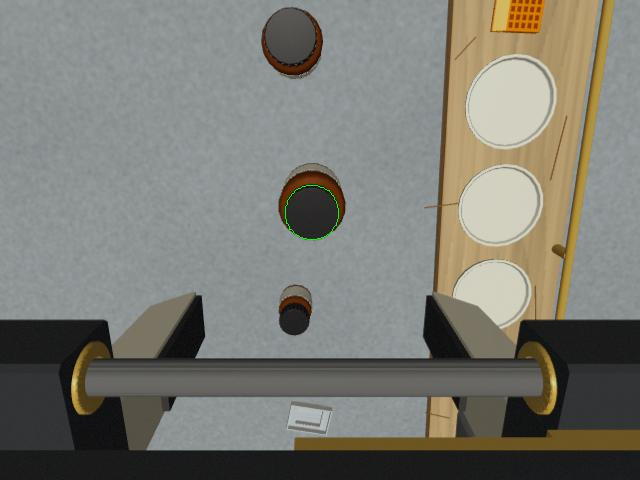

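The hover contour fits the cap of bottle 200 (centre 311,212; 44–45 mm across), so I'll pick it and place it.

```bash
python3 - <<'E'
from pp import *
pick("200",(.4446,.0025))
c=viewer.get_calibration("wrist"); cv2.imwrite("pics/grip200.png",viewer.get_image("wrist")[:,:,::-1])
E
```

```text
gap 0.0005990289595270576 want 0.045 F [-0.0734  0.3538 -0.0733]
```

View pics/grip200.png

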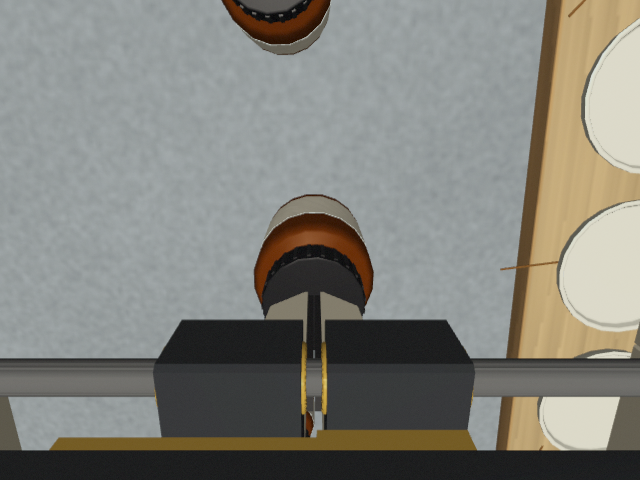

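The gap is 0.6 mm, so the grasp missed. The picture shows the fingertips at about (315,295) next to or above the cap, whose front edge is at row 255. I'll check the TCP pose before moving.

```bash
python3 - <<'E'
from pp import *
c=viewer.get_calibration("wrist"); p=manip.current_tool_pos()
print(p,manip.current_tcp_rot(),c['eye'],R.from_quat(c['attitude']).as_matrix()[:,2],manip.current_force(),manip.current_wrist_torque())
print("proj tcp",proj(c,p),"grasp",proj(c,p+[0,0,.019]))
for z in (.098,.0):
  for dy in (-.0225,0,.0225): print(z,dy,proj(c,(.4446,.0025+dy,z)))
cv2.imwrite("pics/sc1.png",viewer.get_image("scene")[:,:,::-1]);cv2.imwrite("pics/tp1.png",viewer.get_image("top")[:,:,::-1])
s=cv2.imread("pics/sc1.png"); cv2.imwrite("pics/sc1c.png",cv2.resize(s[100:350,230:530],None,fx=2.4,fy=2.4))
E
```

```text
[0.4446 0.0025 0.0785] [ 1. -0.  0.  0.] [0.4447 0.0846 0.2637] [ 0.0001 -0.3041 -0.9526] [-0.178   0.173  -0.2962] [ 0.0286 -0.1518  0.0322]
proj tcp [313.4708 287.6072] grasp [313.4592 305.4821]
0.098 -0.0225 [313.362  351.4506]
0.098 0 [313.3734 305.9552]
0.098 0.0225 [313.3857 256.9214]
0.0 -0.0225 [313.4367 270.6862]
0.0 0 [313.4462 238.5688]
0.0 0.0225 [313.4561 204.8194]
```

View pics/sc1c.png

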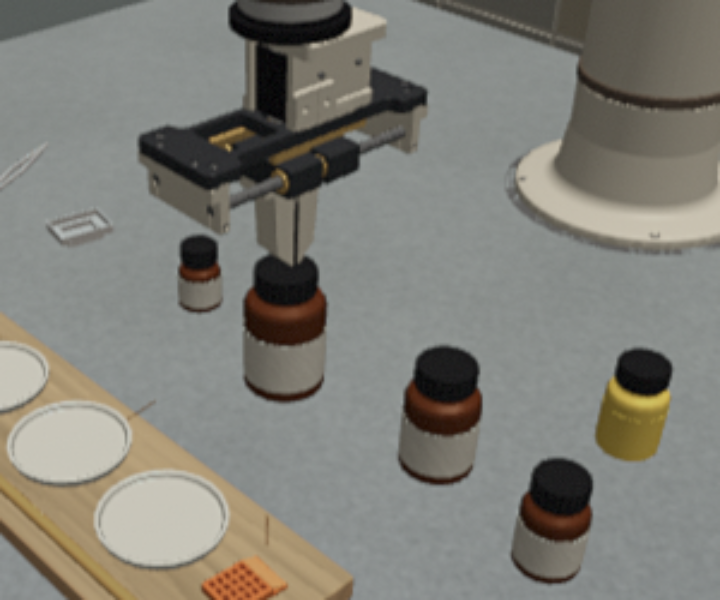

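View pics/tp1.png

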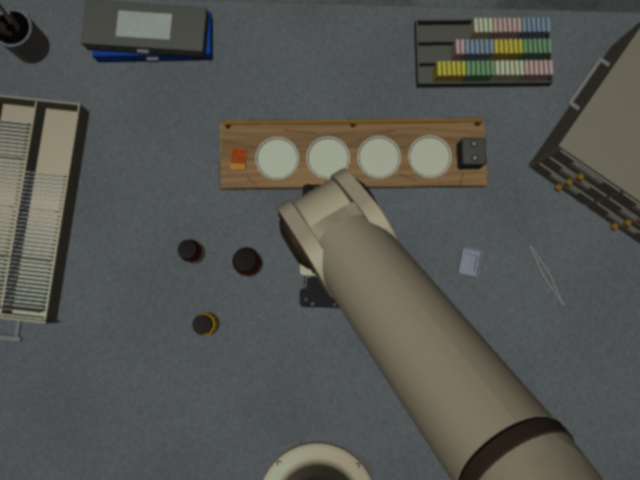

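```bash
python3 - <<'E'
from pp import *
cw=viewer.get_calibration("wrist");cs=viewer.get_calibration("scene")
print("tip proj scene",proj(cs,manip.current_tool_pos()))
for wp in ((313,293),(308,292)):
  for sp in ((353,209),(351,210)): print(tri(cw,wp,cs,sp))
print("cap center proj scene, bottle est",proj(cs,(.4446,.0025,.098)),proj(cs,(.4446,.0055,.098)))
s=cv2.imread("pics/sc1.png"); cv2.imwrite("pics/sc1d.png",cv2.resize(s[165:265,300:400],None,fx=6,fy=6,interpolation=cv2.INTER_CUBIC))
s=cv2.imread("pics/grip200.png"); cv2.imwrite("pics/g2.png",cv2.resize(s[180:360,210:420],None,fx=3.3,fy=3.3,interpolation=cv2.INTER_CUBIC))
E
```

```text
tip proj scene [347.7999 219.8015]
(array([0.444 , 0.0127, 0.105 ]), np.float64(0.001862049974115372))
(array([0.4445, 0.01  , 0.1014]), np.float64(0.000372749663531748))
(array([0.4423, 0.0118, 0.1035]), np.float64(0.00045952796464189695))
(array([0.4428, 0.0091, 0.0999]), np.float64(0.0018168094431410505))
cap center proj scene, bottle est [348.0051 210.0194] [349.2094 210.7347]
```

View pics/sc1d.png

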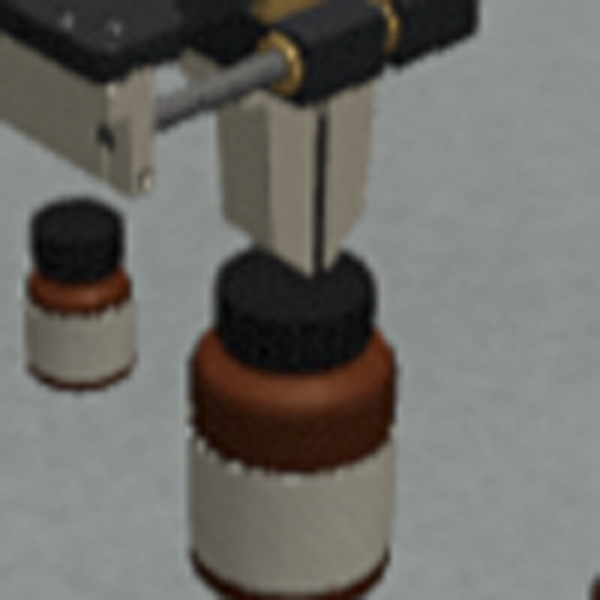

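View pics/g2.png

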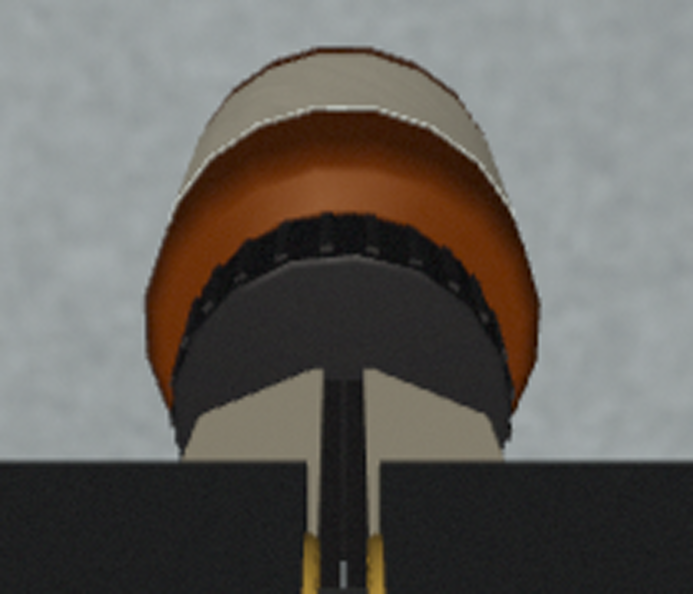

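The fingers shut just above the cap: triangulated, the tips are at z≈0.10 while the reported TCP is 0.0785. The bottle hasn't moved. I'll raise the arm and measure the true fingertip offset in free air.

```bash
python3 - <<'E'
from pp import *
print(manip.grip_depth)
manip.servo_line([.4446,.0025,.15],vel=.15)
manip.sleep(.2)
print(manip.current_tool_pos(),manip.current_force())
cw=viewer.get_calibration("wrist");cs=viewer.get_calibration("scene")
s=viewer.get_image("scene")[:,:,::-1]; w=viewer.get_image("wrist")[:,:,::-1]
cv2.imwrite("pics/s2.png",s);cv2.imwrite("pics/w_up.png",w)
p=manip.current_tool_pos(); print(proj(cs,p),proj(cs,p+[0,0,.02]),proj(cw,p))
cv2.imwrite("pics/s2d.png",cv2.resize(s[130:230,300:400],None,fx=6,fy=6,interpolation=cv2.INTER_CUBIC))
print(cw['eye']-p)
E
```

```text
0.0188
[0.4438 0.0026 0.1491] [0.7417 0.3727 0.0708]
[348.8976 182.79  ] [349.1351 171.6273] [313.9971 287.5046]
[0.0001 0.0818 0.185 ]
```

View pics/s2d.png

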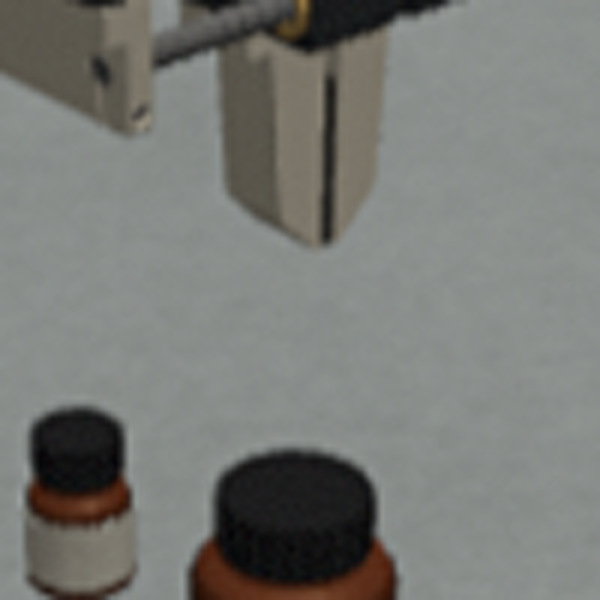

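In free air the near tip corner is at (353.7,170.8) in the scene view, about 24 mm higher than the reported TCP. The fingers are therefore shorter than stated. I'll get the exact figure with a gentle touch on a free patch of counter.

```bash
python3 - <<'E'
from pp import *
manip.move_pose([.44,-.195,.12],Q)
manip.servo_line([.44,-.195,.01],vel=.15)
manip.sleep(.1); f0=manip.current_force()[2]; print(f0,manip.current_tool_pos())
z=.01
while z>-.032:
    z-=.002 if z>-.008 else .001
    manip.servo_line([.44,-.195,z],vel=.03)
    f=manip.current_force()[2]-f0
    print(round(z,4),manip.current_tool_pos()[2],round(f,2))
    if abs(f)>2.5: break
manip.servo_line([.44,-.195,.12],vel=.15); print(manip.current_clock())
E
```

```text
0.4424808659955386 [ 0.441  -0.1952  0.011 ]
0.008 0.008287250701834004 -0.95
0.006 0.0059030319451290544 -0.68
0.004 0.003829023064493585 -0.52
0.002 0.001853705135061924 0.02
0.0 -0.000143912587653304 -0.07
-0.002 -0.002129243413384066 -0.52
-0.004 -0.004129656120137763 0.01
-0.006 -0.006132958643562697 -0.76
-0.008 -0.00813217010053701 -0.87
-0.009 -0.009050518821940488 -0.15
-0.01 -0.010050888602004836 -0.74
-0.011 -0.011072715629643841 -0.73
-0.012 -0.012065750430527197 -0.51
-0.013 -0.01305335444936332 0.15
-0.014 -0.014063561351034377 -0.42
-0.015 -0.015072672536668857 -0.27
-0.016 -0.01606234448439852 -0.28
-0.017 -0.017084480682995187 -0.05
-0.018 -0.018045809081274428 -0.7
-0.019 -0.01904586225531811 -0.4
-0.02 -0.020061332847983296 0.04
-0.021 -0.021074812702774642 -0.65
-0.022 -0.02206387824434998 -0.02
-0.023 -0.02306815071622359 -0.81
-0.024 -0.02406897253527506 -0.93
-0.025 -0.025082568055745047 -0.23
-0.026 -0.02608214114378011 -0.78
-0.027 -0.02675347301920894 4.66
19.6167
```

Contact came at a reported z of −0.026, so the real tips sit 26 mm above the reported TCP. I'll correct for that and retry bottle 200.

```bash
sed -i 's/z=b-.0015/z=b-.0015-.026/' pp.py; python3 - <<'E'
from pp import *
effector.open_jaws()
P,w=look("200")
pick("200",P)
cv2.imwrite("pics/grip200b.png",viewer.get_image("wrist")[:,:,::-1])
s=viewer.get_image("scene")[:,:,::-1]
cv2.imwrite("pics/s3d.png",cv2.resize(s[130:290,280:440],None,fx=3.7,fy=3.7,interpolation=cv2.INTER_CUBIC))
E
```

```text
200 pred [314.313  207.6515] found (np.float64(314.5), np.float64(208.0)) P [0.4447 0.0027 0.089 ] size [0.0441 0.0449] t 22.2167
gap 0.044045043616794746 want 0.045 F [-0.3808 -0.1621 -0.4132]
```

View pics/grip200b.png

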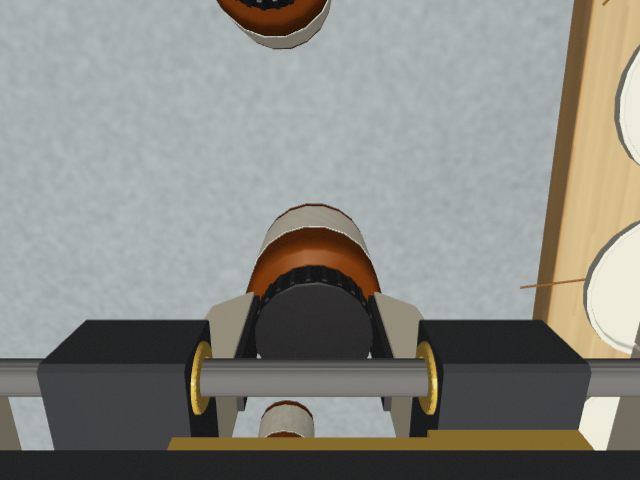

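View pics/s3d.png

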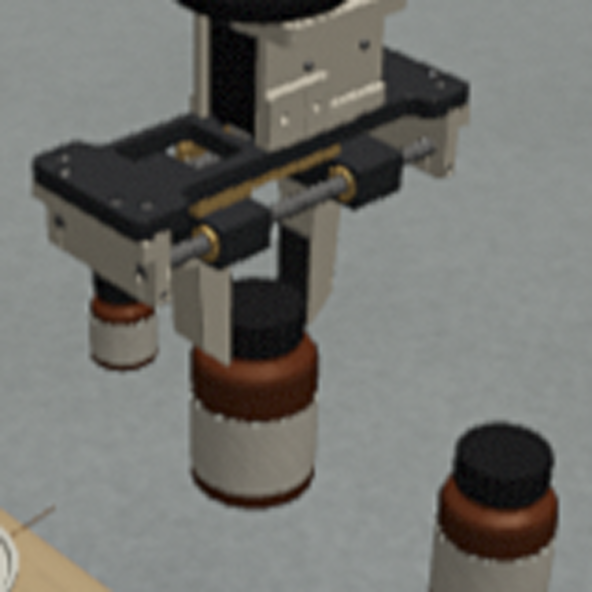

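The cap is now held squarely (gap 44.0 mm, bottle upright). Now I'll place it.

```bash
python3 - <<'E'
from pp import *
place("200")
s=viewer.get_image("scene")[:,:,::-1]
cv2.imwrite("pics/s4.png",s)
E
```

```text
lifted gap 0.0444347362630671 Fz -2.6339868208789903
Fz -0.8869855256482637 -2.770691574183462 [0.6233 0.0925 0.0863]
t 31.4167
```

View pics/s4.png

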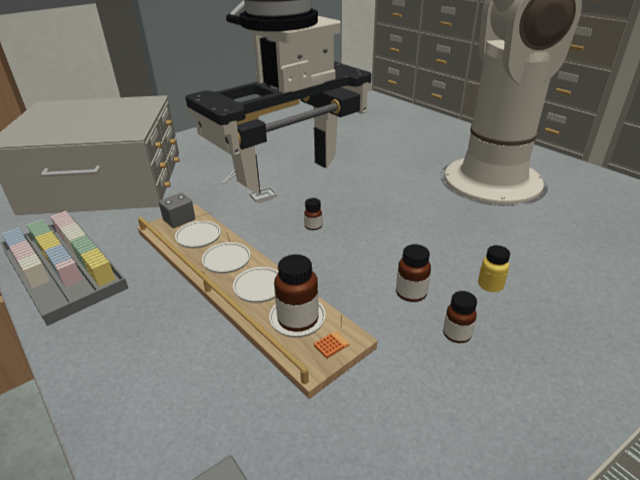

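Bottle 200 stands upright in the saucer beside the cassette (297,295). Next is 120, with a stop if the hover measurement or the gap looks wrong.

```bash
cat > run.py <<'E'
import sys
from pp import *
n=sys.argv[1]; x,y,b,t,r=B[n]
P,w=look(n)
if abs(P[0]-x)>.004 or abs(P[1]-y)>.006 or abs(w[0]-2*r)>.005: sys.exit("hover off")
g=pick(n,P)
if abs(g-2*r)>.004: sys.exit("gap off")
place(n)
cv2.imwrite(f"pics/after_{n}.png",viewer.get_image("scene")[:,:,::-1])
E
python3 run.py 120
```

```text
120 pred [311.4748 205.7007] found (np.float64(311.5), np.float64(207.0)) P [0.4277 0.1378 0.0745] size [0.0393 0.0401] t 32.4917
gap 0.039361410683369596 want 0.04 F [ 0.2398 -0.2149 -0.8822]
lifted gap 0.03930625250422711 Fz -1.7695857722053818
Fz -1.843760522643965 -1.9507288698103002 [ 0.6268 -0.0025  0.0723]
t 42.0583
```

```bash
python3 - <<'E'
import cv2
s=cv2.imread("pics/after_120.png"); cv2.imwrite("pics/a1.png",cv2.resize(s[160:400,130:530],None,fx=2,fy=2))
E
```

```text
(no output)
```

View pics/a1.png

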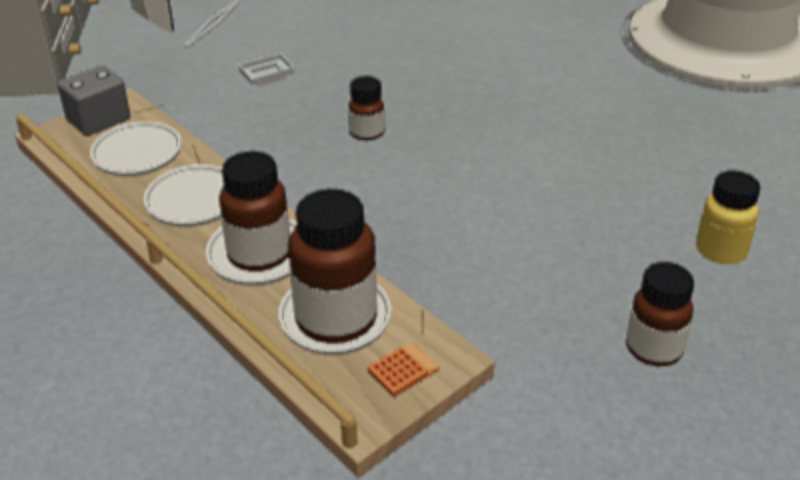

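View pics/hov_120.png

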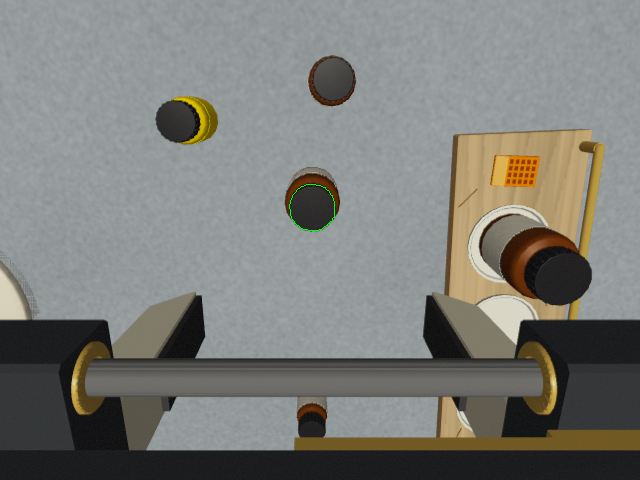

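Both bottles are upright and centred, and the cassette hasn't moved. The brown one left at the near right (660,315 in the crop) is bottle 60; the yellow one (728,217) stays. On to 60, then 30.

```bash
python3 run.py 60 && python3 run.py 30; python3 - <<'E'
from pp import *
manip.servo_line([.45,-.19,.3],vel=.25); manip.move_pose([.42,-.33,.32],Q); manip.sleep(.3)
cv2.imwrite("pics/fin_s.png",viewer.get_image("scene")[:,:,::-1]);cv2.imwrite("pics/fin_t.png",viewer.get_image("top")[:,:,::-1])
s=cv2.imread("pics/fin_s.png"); cv2.imwrite("pics/fin_sc.png",cv2.resize(s[160:400,130:530],None,fx=2,fy=2))
s=cv2.imread("pics/fin_t.png"); cv2.imwrite("pics/fin_tc.png",cv2.resize(s[100:340,170:500],None,fx=2.4,fy=2.4))
print(manip.current_clock())
E
```

```text
60 pred [312.292  200.9219] found (np.float64(313.0), np.float64(200.5)) P [0.4451 0.2424 0.061 ] size [0.0327 0.0336] t 43.4833
gap 0.033278322961781785 want 0.034 F [0.0801 0.4593 0.8555]
lifted gap 0.03359498013382773 Fz -1.952356985777286
Fz -0.530767605409804 -1.0881413285095363 [ 0.6308 -0.097   0.0593]
t 54.0917
30 pred [311.4978 199.8318] found (np.float64(312.0), np.float64(202.5)) P [ 0.4267 -0.1195  0.048 ] size [0.0302 0.0312] t 55.1917
gap 0.029284718182440512 want 0.03 F [ 0.2038  0.5662 -0.3886]
lifted gap 0.029512988178569604 Fz -1.0546701947590575
Fz -0.7545414398717942 -1.0002261028433543 [ 0.6344 -0.1919  0.0463]
t 65.0583
67.15
```

View pics/fin_sc.png

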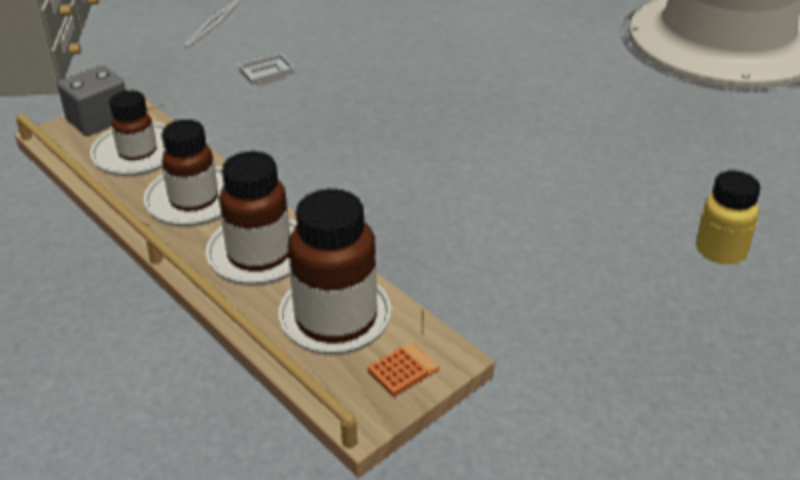

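View pics/fin_tc.png

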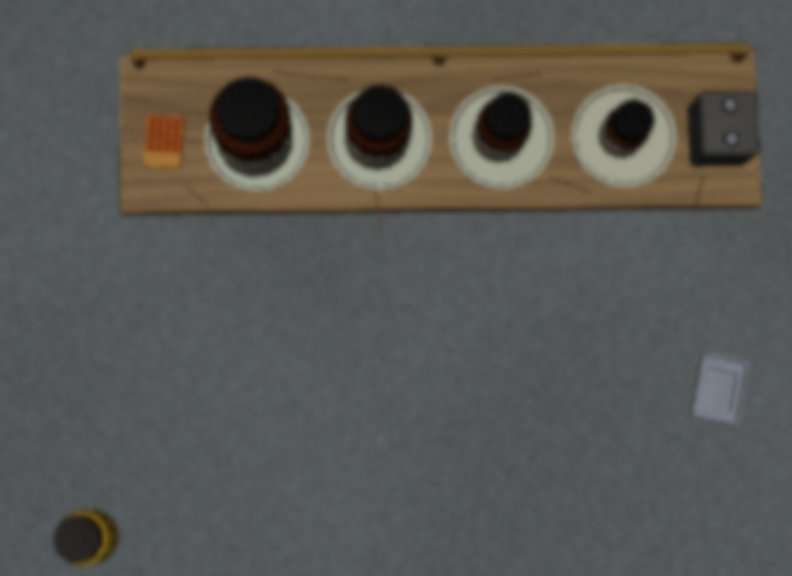

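All four stand upright in the right order, and the cassette and the yellow bottle are where they were. As a last check I'll measure each cap centre against its saucer centre in the same fixed camera.

```bash
python3 - <<'E'
from pp import *
top={"200":(.6222,.0923),"120":(.6248,-.0015),"60":(.6295,-.0952),"30":(.6329,-.1897)}
sce={"200":(.6247,.0938),"120":(.6286,-.0012),"60":(.6327,-.0946),"30":(.6361,-.1892)}
for cam,ref,fn,th in (("top",top,"fin_t",40),("scene",sce,"fin_s",45)):
    c=viewer.get_calibration(cam); g=cv2.imread(f"pics/{fn}.png").astype(int)
    m=((g.max(2)<th)&(g.max(2)-g.min(2)<12)).astype(np.uint8); k,l,st,ce=cv2.connectedComponentsWithStats(m)
    for n in ref:
        z=.033+(B[n][2]+B[n][3])/2; p=proj(c,(*S[n],z))
        i=min(range(1,k),key=lambda i:np.linalg.norm(ce[i]-p)+(1e3 if st[i][4]<60 else 0))
        uv=st[i][:2]+(st[i][2:4]-1)/2; P=onz(c,uv,z); print(cam,n,uv,st[i][2:],"cap-saucer mm",1000*(P[:2]-ref[n]))
a=cv2.imread("pics/scene0.png").astype(int);b=cv2.imread("pics/fin_s.png").astype(int)
print("cassette diff",abs(a-b)[330:360,312:352].max(),"yellow",abs(a-b)[245:292,478:512].max())
E
```

```text
top 200 [273.  145.5] [ 25  26 508] cap-saucer mm [2.1451 3.5008]
top 120 [328. 147.] [ 23  23 390] cap-saucer mm [3.5084 2.1988]
top 60 [380.5 148. ] [ 18  19 269] cap-saucer mm [3.2871 2.6462]
top 30 [433.  150.5] [ 17  16 208] cap-saucer mm [1.502  1.5615]
scene 200 [295. 269.] [ 33  29 806] cap-saucer mm [-0.9599  1.7758]
scene 120 [254.5 247. ] [ 28  23 509] cap-saucer mm [-0.6389  1.8743]
scene 60 [222.  228.5] [ 21  18 303] cap-saucer mm [-1.4934  1.7763]
scene 30 [193.5 212.5] [ 18  16 221] cap-saucer mm [-0.4493  0.9323]
cassette diff 5 yellow 11
```

Every offset is 4 mm or less, and the cassette and yellow bottle are unchanged. Handing in.

```bash
python3 -c "
from bench import manip
manip.hand_in(); print(manip.current_clock())"
```

```text
the job is handed in; nothing more can be done
the job is handed in; nothing more can be done
```

The four brown bottles stand upright in their saucers in the order asked: 30 beside the bumper, then 60, 120, and 200 beside the cassette. I handed the job in about 67 s into the 120 s allowed.

- **Centring:** the last pictures put each cap within about 2 mm (scene camera) to 4 mm (top camera) of its saucer's centre. The two cameras disagree by up to about 5 mm in x, roughly what their calibration error allows.
- **Left alone:** the cassette and the yellow bottle look the same in the scene camera as at the start. The gripper was open and well clear of everything at hand-in.
- **Missed grasp:** my first attempt on bottle 200 closed just above its cap without moving it. A gentle touch on the counter (4.7 N) showed the real fingertips sit 26 mm higher than the reported tool point. I corrected for that, and all four later grasps closed within 1 mm of the cap widths.
- **Not resolved:** thin lines on the shelf look like flat marks or hairs at shelf height. I didn't identify them, and my path stayed well above them.

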